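# Clamp the brake blocks in the curing jig to the preset torque

### The job

Clear every odd part that was left lying in the bed of the clamping jig into the grey parts tray, then lay all the loose brake blocks in the bed in one row, long sides along the jaws and wholly between them. Then swing the jig's lever clockwise (seen from above) to close the jaw on the blocks until its preset clutch slips, and stop there: the slip must be definite, but do not wind on by more than about 30 degrees. Leave the bolt, spanner, oil bottle, mug and jar on the bench where they are.

Things in the scene. Friction and masses are not known exactly. Their poses are not given: they have to be found in the camera images.
- rig: clamping jig bolted to the bench, steel and grey paint. Origin at bench level; x = closing direction of the sliding jaw (away from the robot, give or take its yaw), y = along the jaws, z up. Base plate 120 (x) by 225 (y) by 12 mm, centred on x -20. A gear housing 80 (x) by 60 (y), 40 high stands at the +y end, centred on x -30, y 140. A clamped block has its centre at x 0, z 28
- bed (a point): middle of the jig's bed floor, 12 mm above the bench, at x 0, y 0 of the jig. Fixed (far) jaw: face in the plane x = +16 mm. Sliding (near) jaw: face at x = -38 + 20 x (pinion in rad) mm, so the bed is 54 mm wide when fully open. Both jaws are 18 mm thick, their tops 10 mm above the bed floor, and run from y -105 to +105; the bed is open at both ends
- lever_axis (a point): point on the lever's vertical turning axis, 90 mm above the bench; fixed to the jig at x -30, y 135 mm of its frame
- lever_grip (a point): middle of the lever's upright black grip post, 90 mm above the bench: cylinder 22 mm across from 60 mm (on the flat lever bar, top at 61) to 110 mm above the bench, 100 mm from the lever axis, fixed to the lever. At pinion and clutch 0 the lever points 130 degrees counter-clockwise (from above) from the jig's x axis; clockwise takes it towards +y, then +x
- pinion (a joint): angle in rad of the gear that drives the sliding jaw (20 mm per rad): 0 = fully open, grows as it closes. Lever and gear turn together, with 0.15 N m of drag (1.5 N at the grip), until the jaw meets the blocks: about 1.1 on 32 mm; end stop at 1.7. Starts between 0 and 0.25, stays where it is left. Turning the lever back opens the jaw
- clutch (a joint): angle in rad by which the lever has slipped clockwise past the gear; 0 at the start. It slips only at the preset lever torque of 0.8 N m (8 N at the grip), goes on slipping at that torque while pushed, and keeps its angle when let go. More than 0.06 counts as slipped; more than 0.6 is wound on too far
- tray: open grey plastic parts tray, outside 210 (x) by 130 (y) by 26 mm high, walls and floor 4 mm; origin at the centre of its underside; fixed
- block1: rubber brake block with a steel face, 32 by 38 by 32 mm (x, y, z), 38 along its own y; the steel face may be on any side. Origin at its centre. 90 g. May be absent
- block2: rubber brake block with a steel face, 32 by 38 by 32 mm (x, y, z), 38 along its own y; the steel face may be on any side. Origin at its centre. 90 g. May be absent
- block3: rubber brake block with a steel face, 32 by 38 by 32 mm (x, y, z), 38 along its own y; the steel face may be on any side. Origin at its centre. 90 g. May be absent
- block4: rubber brake block with a steel face, 32 by 38 by 32 mm (x, y, z), 38 along its own y; the steel face may be on any side. Origin at its centre. 90 g. May be absent
- clip: white nylon footrest clip, U-shaped, open upwards: 30 (x) by 34 (y) by 30 mm high, walls 7 mm on the x sides, floor 10 mm. Origin at the centre of that box. May be absent; where present it starts in the jig's bed
- cap: black plastic brake knob cap, upright cylinder 34 mm across, 30 mm high, origin at its centre. May be absent; where present it starts in the jig's bed
- sleeve: orange rubber grip sleeve, cylinder 32 mm across and 44 mm long along its own z, standing upright; origin at its centre. May be absent; where present it starts in the jig's bed
- spanner: steel spanner 150 mm long lying on the bench along its own x; bystander
- bolt: polished steel axle bolt, 70 mm long, lying along its own x; bystander
- oil: white oil bottle 48 mm across, 120 mm high, origin under its base; bystander
- mug: white mug 76 mm across, 90 mm high, origin under its base; bystander
- jar: glass jar 60 mm across, 75 mm high, origin under its base; bystander

How it is judged:
On the way, in this order (a step that is already met when the one before it is completed fails the run):
1. every odd part that lay in the bed is in the tray (x of clip in the frame of tray between -0.101 and 0.101 m and y of clip in the frame of tray between -0.061 and 0.061 m and z of clip in the frame of tray between 0.008 and 0.045 m and linear speed of each of clip, cap, sleeve below 0.03 m/s and x of cap in the frame of tray between -0.101 and 0.101 m and y of cap in the frame of tray between -0.061 and 0.061 m and z of cap in the frame of tray between 0.008 and 0.045 m and x of sleeve in the frame of tray between -0.101 and 0.101 m and y of sleeve in the frame of tray between -0.061 and 0.061 m and z of sleeve in the frame of tray between 0.008 and 0.045 m), for 0.3 s.
2. all the brake blocks lie in the bed between the jaws, the jaw still open (x of block1 in the frame of rig between -0.026 and 0.006 m and y of block1 in the frame of rig between -0.09 and 0.09 m and z of block1 in the frame of rig between 0.022 and 0.037 m and linear speed of each of block1, block2, block3, block4 below 0.03 m/s and x of block2 in the frame of rig between -0.026 and 0.006 m and y of block2 in the frame of rig between -0.09 and 0.09 m and z of block2 in the frame of rig between 0.022 and 0.037 m and x of block3 in the frame of rig between -0.026 and 0.006 m and y of block3 in the frame of rig between -0.09 and 0.09 m and z of block3 in the frame of rig between 0.022 and 0.037 m and x of block4 in the frame of rig between -0.026 and 0.006 m and y of block4 in the frame of rig between -0.09 and 0.09 m and z of block4 in the frame of rig between 0.022 and 0.037 m and value of joint pinion below 0.6 rad), for 0.3 s.
3. the lever has closed the jaw on the blocks and the clutch has slipped (value of joint pinion between 1 and 1.3 rad and value of joint clutch between 0.06 and 0.6 rad), for 0.1 s.
At the end, for the whole second after the job is handed in: odd parts at rest in the tray; every brake block at rest in the bed, centre within 6 mm of the clamped line and within 90 mm of the jaws' middle, at most 0.2 rad askew; pinion 1.0 to 1.3 rad (jaw closed on the 32 mm width); clutch slipped by 0.06 to 0.6 rad (all of step 1 and all of step 3 and x of block1 in the frame of rig between -0.006 and 0.006 m and y of block1 in the frame of rig between -0.09 and 0.09 m and z of block1 in the frame of rig between 0.022 and 0.037 m and angle between the y axis of each of block1, block2, block3, block4 and the y axis of rig, either way round below 0.2 rad and linear speed of each of block1, block2, block3, block4 below 0.02 m/s and x of block2 in the frame of rig between -0.006 and 0.006 m and y of block2 in the frame of rig between -0.09 and 0.09 m and z of block2 in the frame of rig between 0.022 and 0.037 m and x of block3 in the frame of rig between -0.006 and 0.006 m and y of block3 in the frame of rig between -0.09 and 0.09 m and z of block3 in the frame of rig between 0.022 and 0.037 m and x of block4 in the frame of rig between -0.006 and 0.006 m and y of block4 in the frame of rig between -0.09 and 0.09 m and z of block4 in the frame of rig between 0.022 and 0.037 m); the robot touches nothing.
It fails at once if the lever was wound on past the slip by more than 0.6 rad (value of joint clutch above 0.6 rad).
It fails at once if a bystander was moved more than 40 mm (distance of any of spanner, bolt, oil, mug, jar from where it was at the start of the episode above 0.04 m).
Of clip, cap, sleeve only 2 to 3 are there at a start; the rules pass over those that are not, and their reading is None.
Of block1, block2, block3, block4 only 3 to 4 are there at a start; the rules pass over those that are not, and their reading is None.
At some moment in a run one of block1, block2, block3, block4 may be knocked a few centimetres aside while the robot is not near it.
Once in a run the grip may slacken for a moment while it holds something.
It also fails if it takes over 208 s, if anything falls off the work surface, if the arm or the gripper's body presses on something with over 40 N, if the wrist force passes 120 N, or if a joint passes its speed limit or range.

### The arm

A 7-joint arm with a two-finger parallel gripper is mounted at the origin on the work surface. World frame = base frame: x ahead of the robot, y to its left, z up, the work surface at z = 0. Lengths are in m, angles in rad, forces in N, time in s.
With the tool pointing down it reaches from about 0.4 to 0.925 m from the base axis. Payload 4.1 kg.
Tool frame: the origin (TCP) lies between the finger pads; the fingertips stand 25 mm ahead of it and the grasp point (between the pads) lies 6 mm ahead of it; z points along the fingers, y is the line along which they close (so a half turn about z gives the same grasp; the last joint's range is limited). The gripper opens to 85 mm and grips with 20 to 120 N. Pads are 22 mm wide; open, the fingers measure 114 mm over their backs; the gripper's body (76 mm by 85 mm) begins 54 mm behind the grasp point. The pads swing forward as they close: fully open they stand 13 mm farther back than shut.
Start: joints at [1.051, 0.398, 0.045, 1.537, -0.019, 1.207, -0.051], TCP at [0.266, -0.593, 0.221] pointing down, gripper open.
Joint ranges: [-2.82, 2.82], [-0.49, 2.23], [-1.37, 1.46], [0, 2.46], [-1.36, 4.5], [0.23, 2], [-2.94, 2.94]. Speed limits (rad/s): [2.57, 2.57, 3.14, 3.14, 3.14, 3.14, 3.14].

### API

Orientations are given as a unit quaternion [w, x, y, z].
In Python, from station import ctrl, fingers, read_camera, camera_model, ticket gives the robot as it stands. The module is installed in compiled form; this text tells all that it offers. Calls block until the motion is done:
- ctrl.reach(position, orientation): joint-space move of the TCP to a pose.
- ctrl.move_l(position, velocity=0.15, orientation=None, force_limit=None): straight line of the TCP; orientation=None keeps the orientation; velocity is the mean speed in m/s. With force_limit (N) it stops when the force on the tool has changed by that much, and returns True; else False.
- ctrl.set_joints(angles): joint-space move.
- fingers.gripper_to(opening, grip_force=None): opening from 0.0 (shut) to 1.0 (fully open); grip_force is the grip in N (None keeps the last); returns when the fingers have stopped.
- ctrl.pause(seconds).
- ctrl.ik(position, orientation): joint angles nearest the present ones, or None.
- ctrl.sense(): the state.
- read_camera(name): name is "scene" or "top"; returns (picture, depth): 400x640x3 uint8, red, green, blue; 400x640 float32, m along the optical axis (not along the pixel's ray), 0 where there is no reading.
- camera_model(name): a dict with "K" (3x3 intrinsics, pixels), "k1" (the pictures are not rectified: a ray, as slopes to the right and down, at radius r is drawn at 1 + k1 r^2 times it, then the intrinsics apply), "rvec" (rotation vector, rad) and "tvec" (3), from world to camera coordinates, as OpenCV has them. Camera axes: x right, y down, z forward; pixel columns grow to the right and rows downward; lengths in m; the calibration is good to about 2 mm. A picture is of the moment at which its call begins. camera_model takes no time and is no camera call.
A pose or a line that the arm cannot do raises ctrl.IKError and nothing moves.
- ticket.job_done(): hands the job in; it is judged then, once.
The state is a dict: "time_s": time; "joints": joint angles; "joint_vel": joint speeds; "joint_efforts": joint torques, N m; "tool_pos": TCP position; "orientation": TCP orientation; "force": force on the tool from outside, world axes, zero at the start; "torque": the same for the moment, N m; "width": opening from 0.0 (shut) to 1.0 (fully open); "finger_force": force on a finger pad.
Only numpy, scipy, OpenCV 4.12 (cv2) and the standard library are available. Lean on these libraries where they do the work, as an engineer would, in place of code of your own. Each camera call takes 0.05 s, during which the arm holds its last target. There are 200 camera calls.

## Working session

There is one attempt and no reset: what is moved stays moved. The work goes in short steps, each a Python script; the robot and the scene stay as the last script left them, time stands still between calls to the robot, and variables do not carry over. Pictures are saved under pics/ and viewed, at most 14 in all, crops included, and the job is handed in when it is done.

```bash
mkdir -p pics; cat > h.py <<'E'
import numpy as np, cv2
from station import ctrl, fingers, read_camera, camera_model, ticket
def cam(n):
    m=camera_model(n); R=cv2.Rodrigues(np.array(m["rvec"],float))[0]; return np.array(m["K"],float),m["k1"],R,np.array(m["tvec"],float).ravel()
def slopes(n,uv):
    K,k1,R,t=cam(n); uv=np.atleast_2d(uv).astype(float)
    d=np.c_[(uv[:,0]-K[0,2])/K[0,0],(uv[:,1]-K[1,2])/K[1,1]]; s=d.copy()
    for _ in range(20): s=d/(1+k1*(s**2).sum(1,keepdims=True))
    return s
def onplane(n,uv,z):
    K,k1,R,t=cam(n); s=slopes(n,uv); d=np.c_[s,np.ones(len(s))]@R; c=-R.T@t
    return c+d*((z-c[2])/d[:,2])[:,None]
def cloud(n,depth):
    K,k1,R,t=cam(n); h,w=depth.shape; v,u=np.mgrid[:h,:w]
    s=slopes(n,np.c_[u.ravel(),v.ravel()]); P=np.c_[s,np.ones(len(s))]*depth.reshape(-1,1)
    return ((P-t)@R).reshape(h,w,3)
def proj(n,P):
    K,k1,R,t=cam(n); p=np.atleast_2d(P)@R.T+t; s=p[:,:2]/p[:,2:]; s=s*(1+k1*(s**2).sum(1,keepdims=True))
    return s*[K[0,0],K[1,1]]+[K[0,2],K[1,2]]
def snap(n,f):
    im,d=read_camera(n); cv2.imwrite(f"pics/{f}.png",im[:,:,::-1]); np.save(f"pics/{f}.npy",d); return im,d
E
python3 - <<'E'
from h import *
for n in("scene","top"):
    im,d=snap(n,n+"0"); K,k1,R,t=cam(n); print(n,K[0,0],k1,-R.T@t,R[2],(d>0).mean())
print(ctrl.sense())
E
```

```text
scene 388.76577018786014 -0.050179114036157796 [ 0.99805893 -0.25497665  0.92376537] [-0.45075547  0.23175787 -0.862037  ] 0.99610546875
top 392.6107032185918 0.017109597307111465 [ 0.50675614 -0.02014519  1.04306687] [ 0.0791624   0.01664207 -0.99672281] 0.9959765625
{'time_s': 0.1, 'joints': array([ 1.05097198,  0.39915407,  0.04502971,  1.5377785 , -0.01869233,
        1.20690079, -0.05068671]), 'joint_vel': array([ 0.00010629, -0.00329806, -0.0003873 , -0.00328786, -0.00033218,
        0.00198944,  0.00022269]), 'joint_efforts': array([ 3.02707478e-03, -4.76260543e+01,  1.36985388e+00, -2.54948491e+01,
        1.19932898e-02,  5.07194593e-03, -2.27041170e-05]), 'tool_pos': array([ 0.26530966, -0.59273015,  0.22003305]), 'orientation': array([-8.73621526e-04,  9.77930538e-01,  2.08928301e-01, -2.53797308e-04]), 'force': array([ 0.79464554, -1.38306444,  0.25006285]), 'torque': array([-0.02954837,  0.0181234 , -0.01885912]), 'finger_force': 0.0, 'width': 0.9966300421737311}
```

View pics/top0.png

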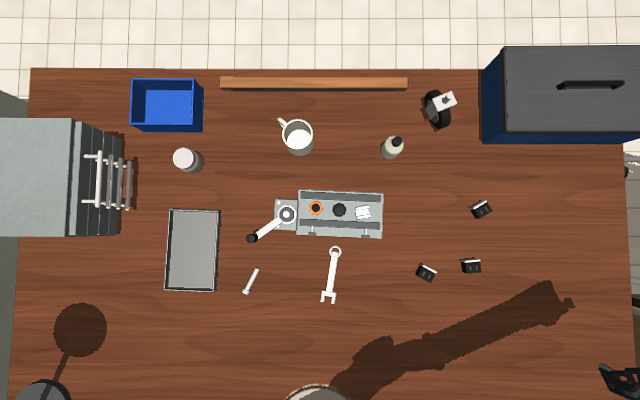

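View pics/scene0.png

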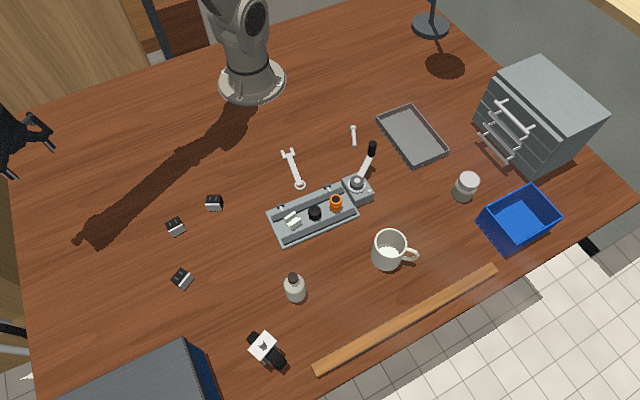

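```bash
cat > seg.py <<'E'
from h import *
def blobs(n,P,zlo,zhi,box,amin=15):
    x0,x1,y0,y1=box
    m=((P[...,2]>zlo)&(P[...,2]<zhi)&(P[...,0]>x0)&(P[...,0]<x1)&(P[...,1]>y0)&(P[...,1]<y1)).astype(np.uint8)
    k,l,st,_=cv2.connectedComponentsWithStats(m,connectivity=4)
    out=[]
    for i in range(1,k):
        if st[i,4]<amin: continue
        q=P[l==i]; r=cv2.minAreaRect((q[:,:2]*1000).astype(np.float32))
        out.append((st[i,4],q,r))
        print(n,st[i,4],"px",st[i,:4],"med",q.mean(0).round(4),"rect",np.round(r[0],1),np.round(r[1],1),round(r[2],1))
    return out
E
python3 - <<'E'
from seg import *
for n in("scene","top"):
    d=np.load(f"pics/{n}0.npy"); P=cloud(n,d)
    b=P[(abs(P[...,2])<.01)]; print(n,"bench z",np.median(b[:,2]),b[:,2].std())
    print("blocks"); blobs(n,P,.024,.05,(.15,.8,-.6,-.2))
    print("tray"); blobs(n,P,.015,.04,(.2,.65,.2,.5))
    print("rig"); blobs(n,P,.007,.018,(.35,.65,-.25,.16),60)
    print("jaws"); blobs(n,P,.018,.026,(.35,.65,-.25,.2),25)
    print("hsg"); blobs(n,P,.035,.2,(.35,.65,-.25,.25),25)
im=cv2.imread("pics/top0.png")
a=cv2.resize(im[175:285,225:400],None,fx=4.5,fy=4.5,interpolation=cv2.INTER_CUBIC); cv2.imwrite("pics/c1.png",a)
E
```

```text
scene bench z -0.0004797902670882282 0.002163139235292083
blocks
scene 164 px [205 195  16  12] med [ 0.4037 -0.2751  0.0315] rect [ 402.5 -275.1] [38.6 32.5] 64.5
scene 193 px [165 216  19  17] med [ 0.4242 -0.3896  0.0312] rect [ 422.6 -389.7] [33.7 38.3] 6.6
scene 215 px [170 268  21  19] med [ 0.5686 -0.4175  0.0313] rect [ 567.7 -418. ] [35.7 36.8] 30.8
scene 17 px [287 294   7   6] med [ 0.7377 -0.2049  0.038 ] rect [ 737.  -205.2] [17.5  1.8] 35.0
scene 66 px [198 348  10  25] med [ 0.7734 -0.432   0.0372] rect [ 772.4 -432. ] [ 1.2 55.3] 88.8
tray
scene 513 px [376 102  75  65] med [0.4612 0.3296 0.0219] rect [457.2 329.1] [132.2 213.1] 87.9
scene 29 px [477 133  12  13] med [0.5837 0.4891 0.0368] rect [582.6 488.5] [ 5.1 48.8] 90.0
rig
scene 82 px [329 181  16   9] med [0.509  0.0442 0.012 ] rect [512.   41.3] [38.5 30.3] 82.2
scene 288 px [282 187  47  23] med [ 0.5036 -0.0497  0.0119] rect [503.5 -50.4] [135.5  21.2] 88.8
scene 1434 px [266 190  95  59] med [ 0.5688 -0.0676  0.012 ] rect [554.8 -53. ] [226.  120.7] 86.9
jaws
scene 529 px [271 183  74  39] med [ 0.5238 -0.0
[... 1831 characters left out ...]
 [596.2 -55.7] [209.7  18. ] 87.7
top 74 px [355 209  14   8] med [ 0.5553 -0.1122  0.0211] rect [ 555.2 -112.1] [15.3 33.6] 10.9
top 601 px [299 219  81  19] med [ 0.5221 -0.0522  0.0213] rect [513.6 -52.9] [208.5  41.9] 88.4
hsg
top 955 px [246 199  52  44] med [0.535  0.0995 0.0551] rect [531.9 112.7] [111.9 112.1] 87.6
top 140 px [309 202  13  13] med [0.5634 0.0082 0.054 ] rect [563.8   8.6] [30.8 30.8] 0.1
top 132 px [333 203  13  14] med [ 0.5604 -0.0522  0.0406] rect [560. -52.] [30.7 32.5] 45.4
top 38 px [355 206  14   4] med [ 0.5661 -0.1099  0.041 ] rect [ 566.1 -110. ] [ 6.8 33.6] 11.2
top 36 px [357 214  13   5] med [ 0.5436 -0.1139  0.0414] rect [ 543.7 -114. ] [ 6.6 31.7] 10.2
```

View pics/c1.png

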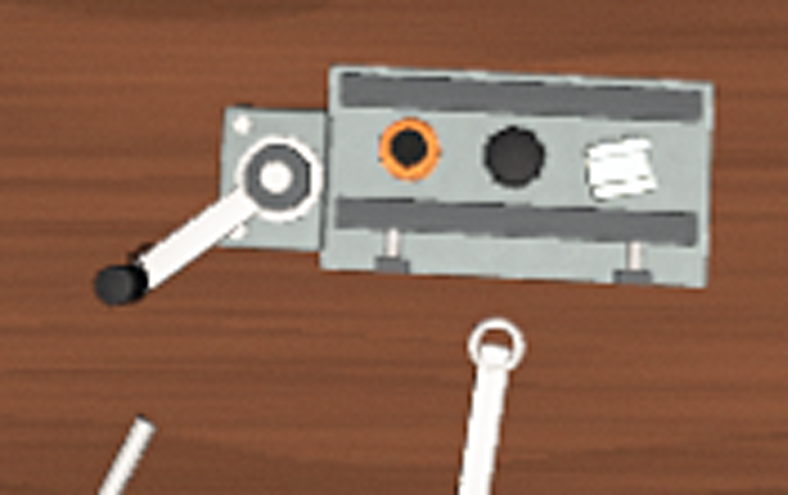

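```bash
cat > act.py <<'E'
from seg import *
YAW=np.deg2rad(-2.5); O=np.array([.5729,-.0544])
A=np.pi/2+YAW
Rr=np.array([[np.cos(YAW),-np.sin(YAW)],[np.sin(YAW),np.cos(YAW)]])
rig=lambda x,y: O+Rr@[x,y]
unrig=lambda p: Rr.T@(np.asarray(p)-O)
TR=np.array([.4555,.3291])
def quat(a):  # tool down, closing line along angle a
    return np.array([0,np.cos((a+np.pi/2)/2),np.sin((a+np.pi/2)/2),0])
def best(p,a):
    c=[]
    for k in(-1,0,1,2):
        q=quat(a+k*np.pi); j=ctrl.ik(p,q)
        if j is not None: c.append((abs(j[6])+.3*abs(np.asarray(j)-ctrl.sense()["joints"]).sum(),k,q))
    return min(c,key=lambda t:t[0])[2]
def goto(xy,z,a):
    p=[*xy,z]; q=best(p,a); ctrl.reach(p,q)
def stat(s=""):
    t=ctrl.sense(); print(s,"t",round(t["time_s"],1),"w",round(t["width"]*85,1),"ff",round(t["finger_force"],1),"pos",t["tool_pos"].round(4),"F",t["force"].round(1)); return t
def pick(xy,z,a,opening,f=40,zh=.2):
    fingers.gripper_to(opening/.085); goto(xy,zh,a)
    hit=ctrl.move_l([*xy,z],.15,force_limit=15)
    if hit: stat("HIT down"); 
    fingers.gripper_to(0.,f); stat("closed")
    p=ctrl.sense()["tool_pos"]; ctrl.move_l([xy[0],xy[1],zh],.2); t=stat("lifted"); return t["width"]*.085
def place(xy,z,a,opening,zh=.2):
    goto(xy,zh,a)
    hit=ctrl.move_l([*xy,z],.12,force_limit=12)
    stat("down hit" if hit else "down")
    fingers.gripper_to(opening/.085); ctrl.move_l([*xy,zh],.2)
E
python3 - <<'E'
from act import *
g=onplane("top",[[251.2,237.9]],.110)[0,:2]; r=unrig(g)-[-.030,.135]; print("grip",g,"r",np.hypot(*r),"lever deg",np.degrees(np.arctan2(r[1],r[0])),"pinion",np.radians(130)-np.arctan2(r[1],r[0]))
w=pick(np.array([.565,.0088]),.052,A,.046)
if w>.025: place(TR+[.06,0],.046,A,.05)
snap("top","t1"); stat()
E
```

```text
grip [0.48781319 0.15735556] r 0.09712434316054547 lever deg 131.41022287062972 pinion -0.024613032279414693
closed t 4.6 w 0.1 ff 0.0 pos [0.565  0.0088 0.0521] F [ 0.3 -0.5  0.2]
lifted t 5.5 w -0.0 ff 0.0 pos [0.564  0.0086 0.1988] F [-0.   0.3 -1.2]
 t 5.5 w -0.0 ff 0.0 pos [0.5638 0.0086 0.1984] F [ 0.5  1.1 -1. ]
```

```bash
python3 - <<'E'
from act import *
s=ctrl.sense();print(s["orientation"])
snap("scene","s1")
im=cv2.imread("pics/s1.png"); cv2.imwrite("pics/s1c.png",cv2.resize(im[120:270,240:440],None,fx=3,fy=3))
E
```

```text
[-1.55766228e-03  2.17767978e-02  9.99761642e-01 -5.70150529e-05]
```

View pics/s1c.png

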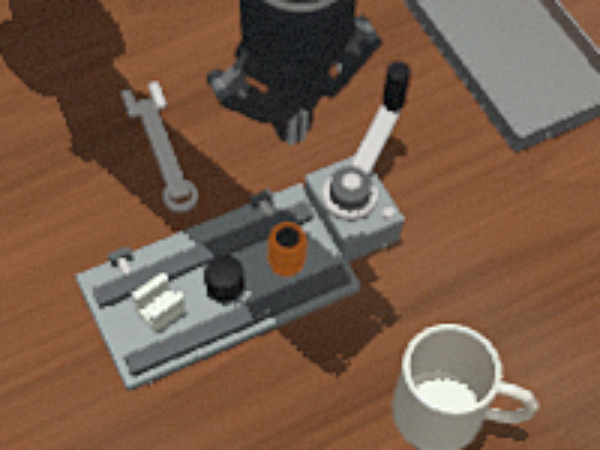

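```bash
python3 - <<'E'
from act import *
print(proj("scene",[[.564,.0086,.174],[.564,.0086,.198]]),proj("top",[[.564,.0086,.174]]))
P=cloud("scene",np.load("pics/s1.npy")); blobs("scene",P,.025,.075,(.54,.6,-.03,.05))
P=cloud("scene",np.load("pics/s1.npy"))[130:180,300:370]; m=(P[...,2]>.1)&(P[...,2]<.3); q=P[m]; i=np.argsort(q[:,2])[:60]; print(q[i][::6].round(3))
E
```

```text
[[336.30825989 172.20981929]
 [336.58415195 166.27905591]] [[313.3718742  204.53644774]]
scene 173 px [330 194  13  16] med [0.5711 0.0065 0.0491] rect [568.2   9.2] [30.8 31.1] 43.3
[[ 0.488  0.152  0.104]
 [ 0.576  0.005  0.213]
 [ 0.572  0.017  0.216]
 [ 0.56  -0.004  0.218]
 [ 0.576  0.012  0.22 ]
 [ 0.576  0.012  0.223]
 [ 0.576  0.01   0.224]
 [ 0.571 -0.     0.226]
 [ 0.571 -0.003  0.227]
 [ 0.572  0.002  0.228]]
```

```bash
python3 - <<'E'
from act import *
goto([.47,-.19],.1,A); stat()
im,d=snap("scene","s2"); P=cloud("scene",d); m=(abs(P[...,0]-.47)<.03)&(abs(P[...,1]+.19)<.03)&(P[...,2]>.03)
print("tip z seen",np.sort(P[m][:,2])[:10].round(3))
ctrl.move_l([.47,-.19,.05],.1,force_limit=6)
print(ctrl.move_l([.47,-.19,-.02],.03,force_limit=6)); stat("touch")
ctrl.move_l([.47,-.19,.1],.2)
E
```

```text
t 6.5 w -0.4 ff 0.0 pos [ 0.4717 -0.1886  0.1007] F [0.3 0.2 0.5]
tip z seen [0.113 0.115 0.116 0.116 0.116 0.117 0.118 0.119 0.12  0.121]
True
touch t 9.0 w -0.5 ff 2.7 pos [ 0.47   -0.19   -0.0102] F [-1.1  1.   6. ]
```

```bash
sed -i 's/ctrl.move_l(\[\*xy,z\],.15/ctrl.move_l([*xy,z-.0105],.15/; s/ctrl.move_l(\[\*xy,z\],.12/ctrl.move_l([*xy,z-.0105],.12/; s/zh=.2)/zh=.16)/' act.py
python3 - <<'E'
from act import *
w=pick(np.array([.565,.0088]),.025,A,.046)
if w>.025: place(TR+[.06,0],.019,A,.05); stat()
E
```

```text
closed t 12.5 w 31.2 ff 39.7 pos [0.5662 0.0088 0.0158] F [ 0.2 -1.1  5.7]
lifted t 13.4 w 30.7 ff 39.6 pos [0.5638 0.0085 0.1586] F [-0.7 -0.7 -1.9]
down t 16.1 w 30.9 ff 39.6 pos [0.5161 0.3296 0.0093] F [ 1.2 -0.5 -1. ]
 t 17.3 w 49.7 ff 0.0 pos [0.5148 0.3283 0.1587] F [-0.6 -0.8 -0.8]
```

```bash
python3 - <<'E'
from act import *
w=pick(np.array([.556,-.1118]),.0245,np.radians(10.7),.046)
if w>.022: place(TR+[-.06,0],.0185,np.radians(80),.05)
w=pick(np.array([.5624,-.0512]),.019,A,.05)
if w>.022: place(TR+[0,0],.013,A,.05)
goto([.45,-.2],.2,A)
snap("scene","s3"); im,d=snap("top","t3"); P=cloud("top",d)
blobs("top",P,.024,.05,(.15,.68,-.6,-.2)); blobs("top",P,.029,.08,(.33,.58,.25,.4)); stat()
E
```

```text
closed t 20.5 w 28.6 ff 40.2 pos [ 0.5572 -0.112   0.0152] F [-0.1 -0.9  5.9]
lifted t 21.4 w 29.1 ff 39.6 pos [ 0.5548 -0.1118  0.1586] F [-0.2  0.5 -0.8]
down t 24.6 w 28.9 ff 39.6 pos [0.396  0.3296 0.0087] F [-0.4 -0.3 -0.5]
closed t 29.0 w 32.4 ff 39.9 pos [ 0.5635 -0.0512  0.0097] F [-1.3 -0.5  5.8]
lifted t 29.9 w 32.3 ff 39.7 pos [ 0.5613 -0.0516  0.1587] F [-0.1  0.5 -0.5]
down t 32.9 w 32.8 ff 39.7 pos [0.456  0.3296 0.0033] F [-0.6  0.5 -0.3]
top 201 px [487 210  20  18] med [ 0.5418 -0.4535  0.031 ] rect [ 541.5 -454.7] [33.1 38.3] 32.7
top 150 px [184 220  14  14] med [0.5142 0.325  0.0448] rect [514.3 325.9] [30.9 31.4] 48.8
top 129 px [185 244  13  13] med [0.454  0.3268 0.0324] rect [454.1 326.6] [30.8 31.2] 2.7
top 45 px [183 266   6  14] med [0.3978 0.3377 0.0325] rect [397.3 337.9] [ 6.9 33.9] 76.1
top 43 px [192 268   6  13] med [0.3939 0.3154 0.0324] rect [393.2 315.5] [ 7.9 31.9] 79.7
 t 36.1 w 49.9 ff 0.0 pos [ 0.4505 -0.1988  0.2001] F [0.  0.9 0.5]
```

View pics/t3.png

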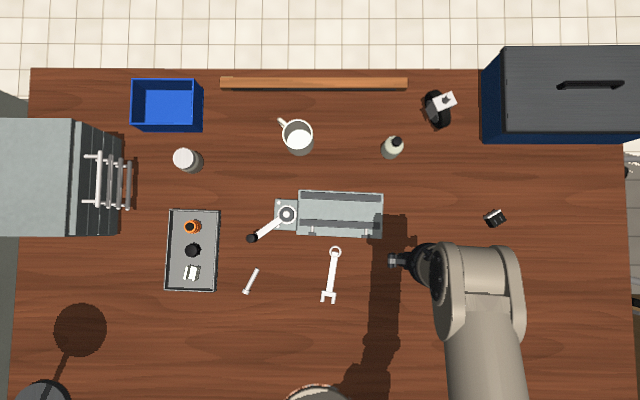

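```bash
cat > blk.py <<'E'
from act import *
def find(imgs):
    """blocks from both views: list of (xy, angle of 38 mm side)"""
    res=[]
    for n,d in imgs:
        P=cloud(n,d); off={"top":.0013,"scene":-.0013}[n]
        for a,q,r in blobs(n,P,.024,.036,(.3,.68,-.6,-.2),100):
            (cx,cy),(w,h),t=r
            if not(28<min(w,h)<36 and 34<max(w,h)<43) : continue
            ang=np.radians(t if w>h else t+90); res.append((np.array([cx/1000+off,cy/1000]),ang,n))
    return res
E
python3 - <<'E'
from blk import *
r=find([("top",np.load("pics/t3.npy")),("scene",np.load("pics/s3.npy"))])
c=[x for x in r if x[0][1]<-.43]; xy=np.mean([x[0] for x in c],0); a=np.mean([x[1]%np.pi for x in c]); print(xy,np.degrees(a))
w=pick(xy,.004,a,.056,zh=.16)
if w>.03: place(rig(-.008,-.062),.0165,A,.046)
goto(rig(-.008,.05),.2,A)
im,d=snap("top","t4"); _,d2=snap("scene","s4")
r=find([("top",d),("scene",d2)]); print(r); stat()
for n,D in(("top",d),("scene",d2)):
    for _,q,rr in blobs(n,cloud(n,D),.036,.05,(.5,.63,-.18,0)): print(unrig(np.array(rr[0])/1000))
E
```

```text
top 201 px [487 210  20  18] med [ 0.5418 -0.4535  0.031 ] rect [ 541.5 -454.7] [33.1 38.3] 32.7
scene 163 px [205 195  16  12] med [ 0.4037 -0.2749  0.0314] rect [ 403.5 -275.5] [39.7 32.2] 60.0
scene 185 px [165 216  19  17] med [ 0.424  -0.3896  0.0315] rect [ 421.9 -389.5] [35.3 39.1] 4.1
scene 206 px [154 266  20  19] med [ 0.5444 -0.453   0.0313] rect [ 542.1 -454. ] [35.9 37.4] 28.9
[ 0.54181195 -0.45435139] 120.82339954376224
closed t 39.8 w 37.3 ff 42.0 pos [ 0.5427 -0.455  -0.0051] F [ 0.9 -0.4  5.5]
lifted t 40.8 w 37.0 ff 41.4 pos [ 0.5407 -0.4537  0.1581] F [ 0.1  1.4 -1.3]
down hit t 43.6 w 37.1 ff 42.1 pos [ 0.5615 -0.1158  0.0069] F [-0.6 -0.1  5.1]
top 207 px [464 259  18  15] med [ 0.4211 -0.3906  0.0311] rect [ 420.6 -391.3] [32.9 38.8] 6.4
top 209 px [417 265  20  18] med [ 0.4013 -0.2754  0.0311] rect [ 401.3 -275.8] [39.4 32.3] 61.7
scene 167 px [205 195  16  12] med [ 0.4039 -0.2754  0.0314] rect [ 403.1 -274.7] [40.2 33. ] 61.0
scene 188 px [165 216  19  17] med [ 0.4238 -0.3893  0.0316] rect [ 421.2 -389.7] [36.2 38.4] 5.6
[(array([ 0.42194832, -0.39126236]), np.float64(1.6826473698458944), 'top'), (array([ 0.40264457, -0.2757796 ]), np.float64(1.0765072368895738), 'top'), (array([ 0.40183232, -0.27470343]), np.float64(1.0643594273142591), 'scene')]
 t 45.4 w 45.7 ff 0.0 pos [ 0.5665 -0.0055  0.1987] F [0.5 0.4 0.3]
top 75 px [364 204   8  13] med [ 0.562  -0.1274  0.043 ] rect [ 559.9 -125.2] [30.9 17.9] 1.7
[-0.00993073 -0.07134495]
scene 194 px [283 212  18  17] med [ 0.5639 -0.1165  0.0431] rect [ 562.7 -116.2] [38.  36.3] 86.8
[-0.00750061 -0.06216752]
```

```bash
python3 - <<'E'
from blk import *
for xy,a,y in(([.4022,-.2753],62,0),([.4217,-.3906],96,.062)):
    w=pick(np.array(xy),.004,np.radians(a),.056,zh=.16)
    if w<.03: print("MISS"); break
    place(rig(-.008,y),.0165,A,.046)
goto([.45,.2],.2,A)
im,d=snap("top","t5"); im2,d2=snap("scene","s5"); stat()
for n,D in(("top",d),("scene",d2)):
    for _,q,rr in blobs(n,cloud(n,D),.036,.05,(.5,.63,-.18,.05)): print(unrig(np.array(rr[0])/1000))
find([("top",d),("scene",d2)])
a=np.vstack([im[150:300,200:420],im2[130:280,220:440]]); cv2.imwrite("pics/c5.png",cv2.resize(a,None,fx=2,fy=2)[:,:,::-1])
E
```

```text
closed t 48.5 w 37.3 ff 41.1 pos [ 0.403  -0.2759 -0.0056] F [-1.1  0.6  6.2]
lifted t 49.5 w 37.2 ff 40.3 pos [ 0.401  -0.2749  0.1587] F [-0.   0.3 -0.6]
down hit t 51.8 w 37.1 ff 40.9 pos [ 0.5642 -0.054   0.0065] F [-0.2 -0.5  2.9]
closed t 56.6 w 37.5 ff 41.8 pos [ 0.4225 -0.3913 -0.0054] F [-0.1 -0.1  4.9]
lifted t 57.5 w 37.3 ff 41.1 pos [ 0.4206 -0.3899  0.1585] F [-0.7  0.5 -0.4]
down hit t 60.5 w 37.5 ff 41.8 pos [0.5669 0.0079 0.0066] F [-0.8 -0.9  3.9]
 t 62.7 w 46.3 ff 0.0 pos [0.4513 0.1979 0.1994] F [-0.3  0.4  0.6]
top 191 px [308 200  16  14] med [0.5678 0.0065 0.0431] rect [568.    6.5] [38.4 31.8] 86.2
top 190 px [333 203  15  14] med [ 0.5606 -0.055   0.043 ] rect [560.5 -55.1] [33.1 35.9] 0.0
top 189 px [357 203  15  14] med [ 0.5604 -0.1164  0.0431] rect [ 560.9 -116.2] [36.2 32.7] 88.6
[-0.00758769  0.06062021]
[-0.01235251 -0.00123799]
[-0.00925964 -0.06224218]
scene 180 px [327 195  18  16] med [0.5712 0.0063 0.0433] rect [570.5   7.3] [38.6 34.9] 87.3
scene 182 px [305 203  18  16] med [ 0.5643 -0.0548  0.0432] rect [563.  -53.9] [38.2 33.5] 85.7
scene 192 px [283 212  18  18] med [ 0.5638 -0.1164  0.0434] rect [ 563.1 -116.2] [38.1 33.7] 88.0
[-0.00506143  0.061488  ]
[-9.93621167e-03  3.12697856e-05]
[-0.00709986 -0.06217114]
```

View pics/c5.png

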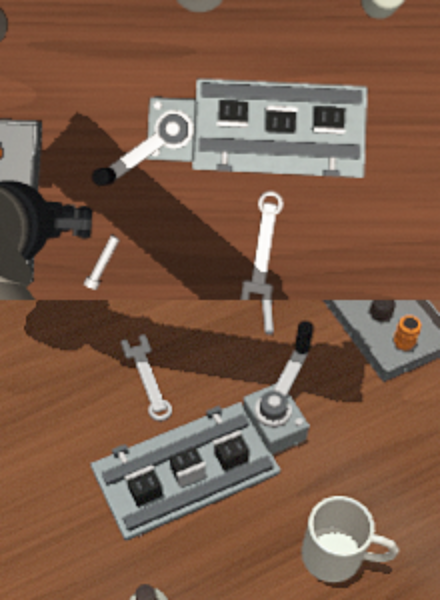

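```bash
cat > lev.py <<'E'
from act import *
AX=rig(-.030,.135)
def pose(th,R=.1): # th = lever angle in rig frame
    w=th+YAW; return AX+R*np.array([np.cos(w),np.sin(w)]), w+np.pi/2
def measure(imgs):
    out=[]
    for n,D in imgs:
        P=cloud(n,D); m=(P[...,2]>.100)&(P[...,2]<.118)&(np.hypot(P[...,0]-AX[0],P[...,1]-AX[1])>.08)&(np.hypot(P[...,0]-AX[0],P[...,1]-AX[1])<.12)
        c=P[m][:,:2].mean(0); v=unrig(c)-[-.030,.135]; th=np.arctan2(v[1],v[0]); print(n,m.sum(),c.round(4),"r",np.hypot(*v).round(4),"total",round(np.radians(130)-th,3)); out.append(th)
    return np.mean(out)
E
python3 - <<'E'
from lev import *
th=measure([(n,np.load(f"pics/{n[0]}5.npy")) for n in("top","scene")])
for k in(-2,-1,0,1):
    r=[]
    for t in np.linspace(th,np.radians(50),5):
        p,a=pose(t); j=ctrl.ik([*p,.065],quat(a+k*np.pi)); r.append(None if j is None else np.round(j[6],2))
    print(k,r)
E
```

```text
top 69 [0.4875 0.1605] r 0.0998 total -0.007
scene 59 [0.4912 0.1611] r 0.098 total 0.026
-2 [np.float64(2.66), np.float64(2.31), np.float64(1.99), np.float64(1.7), np.float64(1.45)]
-1 [np.float64(-0.17), np.float64(-0.49), np.float64(-0.79), np.float64(-1.06), np.float64(-1.33)]
0 [np.float64(2.66), np.float64(2.31), np.float64(1.99), np.float64(1.7), np.float64(1.45)]
1 [np.float64(-0.17), np.float64(-0.49), np.float64(-0.79), np.float64(-1.06), np.float64(-1.33)]
```

```bash
python3 - <<'E'
from lev import *
th0=np.radians(129.5); k=-np.pi
p,a=pose(th0); fingers.gripper_to(.036/.085); ctrl.reach([*p,.17],quat(a+k)); 
hit=ctrl.move_l([*p,.0655],.12,force_limit=10); stat("at grip hit" if hit else "at grip")
if hit: ctrl.move_l([*p,.17],.1); raise SystemExit
fingers.gripper_to(.027/.085); stat("caged")
for tot in np.arange(.1,1.41,.1):
    p,a=pose(np.radians(130)-tot); ctrl.move_l([*p,.0655],.06,orientation=quat(a+k))
    F=ctrl.sense()["force"]; w=a-np.pi/2; print(round(tot,2),"tan",round(F[:2]@[-np.sin(w),np.cos(w)],1),"rad",round(F[:2]@[np.cos(w),np.sin(w)],1))
    if np.linalg.norm(F)>25: print("STOP"); break
stat()
im,d=snap("top","t6"); im2,d2=snap("scene","s6")
E
```

```text
at grip t 64.7 w 36.0 ff 0.0 pos [0.4892 0.1621 0.0662] F [ 0.2  0.  -0.4]
caged t 65.0 w 27.1 ff 0.0 pos [0.489  0.1617 0.066 ] F [-0.2  0.4  0.9]
0.1 tan -0.2 rad -0.3
0.2 tan -0.5 rad -0.5
0.3 tan 0.2 rad 0.2
0.4 tan -0.4 rad -0.3
0.5 tan -0.2 rad 0.5
0.6 tan -0.7 rad 0.4
0.7 tan 0.5 rad -0.5
0.8 tan -0.0 rad 0.1
0.9 tan 0.4 rad 0.8
1.0 tan -0.2 rad -0.5
1.1 tan 0.2 rad 0.8
1.2 tan 5.5 rad -0.8
1.3 tan 4.5 rad -1.1
1.4 tan 5.0 rad -2.3
 t 69.4 w 27.2 ff 2.5 pos [0.6142 0.1569 0.0651] F [-5.2  1.7  1.2]
```

```bash
python3 - <<'E'
from lev import *
p,a=pose(np.radians(130)-1.375); ctrl.move_l([*p,.0655],.03,orientation=quat(a-np.pi))
fingers.gripper_to(.036/.085); stat(); ctrl.move_l([*p,.18],.12); goto([.45,.15],.25,A); ctrl.pause(.3)
im,d=snap("top","t7"); im2,d2=snap("scene","s7"); stat()
measure([("top",d),("scene",d2)])
for n,D in(("top",d),("scene",d2)):
    P=cloud(n,D)
    for _,q,rr in blobs(n,P,.036,.05,(.54,.63,-.18,.04)): print(unrig(np.array(rr[0])/1000))
    blobs(n,P,.018,.026,(.5,.64,-.18,.07),100); blobs(n,P,.028,.08,(.33,.58,.25,.4))
a=np.vstack([im[150:300,200:420],im2[130:280,220:440]]); cv2.imwrite("pics/c7.png",cv2.resize(a,None,fx=2,fy=2)[:,:,::-1])
E
```

```text
t 70.0 w 35.8 ff 0.0 pos [0.6156 0.1562 0.0657] F [-1.1 -0.4 -0.4]
 t 73.4 w 35.8 ff 0.0 pos [0.45 0.15 0.25] F [ 1.  -0.4  0.8]
top 69 [0.6103 0.1568] r 0.097 total 1.341
scene 66 [0.6153 0.1569] r 0.1003 total 1.378
top 188 px [309 198  15  13] med [0.5738 0.0067 0.043 ] rect [574.2   6.3] [31.2 36. ] 0.6
top 188 px [333 199  15  13] med [ 0.5716 -0.0547  0.043 ] rect [572.  -55.2] [30.8 36. ] 0.3
top 188 px [357 200  15  14] med [ 0.5684 -0.1163  0.0429] rect [ 568.7 -116.2] [36.4 32.3] 88.1
[-0.00131027  0.0607245 ]
[-0.00086328 -0.00079218]
[-0.0014746  -0.06192424]
top 492 px [300 192  81  10] med [ 0.5966 -0.0561  0.0212] rect [596.2 -55.6] [209.3  18.2] 87.7
top 526 px [299 210  81  11] med [ 0.5464 -0.0542  0.0212] rect [550.  -53.3] [208.6  25.1] 87.8
top 129 px [184 220  14  12] med [0.5163 0.3246 0.0448] rect [517.2 325.4] [30.9 27.1] 83.2
scene 183 px [328 197  18  16] med [0.577  0.0061 0.0434] rect [575.4   7.5] [39.2 34.1] 88.6
scene 186 px [307 206  18  16] med [ 0.5755 -0.0551  0.0433] rect [573.8 -54.3] [39.4 33.6] 88.3
scene 196 px [284 215  19  17] med [ 0.5718 -0.1169  0.0432] rect [ 570.9 -116.5] [38.1 34. ] 86.7
[-0.00016215  0.06194487]
[0.00092488 0.00014633]
[ 0.00074903 -0.06217084]
scene 301 px [274 193  75  36] med [ 0.5471 -0.0596  0.0217] rect [549.4 -53.5] [208.4  21.5] 88.2
scene 569 px [282 207  75  38] med [ 0.5984 -0.0578  0.0217] rect [596.6 -55.5] [209.4  24. ] 87.9
scene 26 px [401 113   6   9] med [0.4008 0.3372 0.0316] rect [401.5 336.7] [ 7.9 32.5] 79.8
scene 28 px [394 114   6  10] med [0.3969 0.3143 0.0318] rect [396.3 314.5] [ 8.3 35.7] 77.7
scene 82 px [406 127  11   9] med [0.4575 0.3256 0.0318] rect [457.  325.8] [30.2 31.9] 56.6
scene 122 px [418 138  12  13] med [0.521  0.323  0.0425] rect [518.2 325.6] [30.5 33.2] 87.4
```

View pics/c7.png

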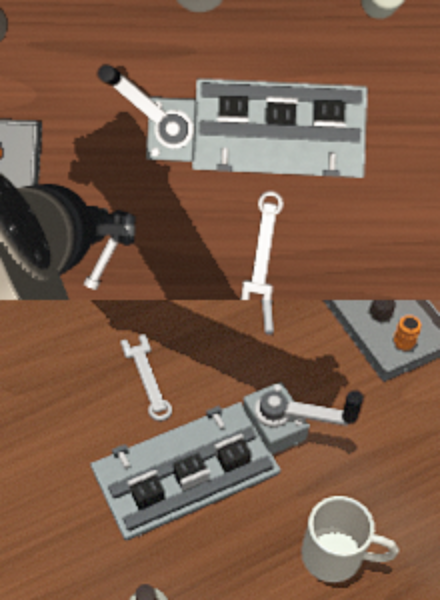

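The jaw has closed on all three blocks, which sit within about 1.5 mm of the clamped line. Total lever travel is about 1.36 rad, so the clutch slipped by about 0.26 rad. The three odd parts are in the tray.

```bash
python3 -c "
from h import *
print(ticket.job_done())"
```

```text
the job is handed in; nothing more can be done
None
```

The job is handed in: the clip, cap and sleeve are in the tray, the three blocks are clamped in one row in the bed, the clutch slipped by about 0.26 rad by camera measurement, and the bystanders were left alone; the hand-in call returned no verdict.

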